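# Clamp a bevelled block and centre-punch its sloping face

### The job

Lock the bevelled aluminium block down in its marking fixture by pushing the toggle clamp's lever all the way over, past centre, until it stays down at its stop. Then take the spring centre punch from its stand and dot the scribed cross on the block's sloping face: hold the punch square to that face, press steadily until its nose is fully home in the body and keep it there for a moment without forcing it (never above 30 N), then lift it straight off without dragging the point over the block. Put the punch back in its stand, upright with its collar down on the rim, and leave the block where it lies, still clamped for the drill, and the things around it undisturbed.

Things in the scene. Friction and masses are not known exactly. Their poses are not given: they have to be found in the camera images.
- clamp_handle (a joint): Lever of the hold-down toggle clamp (a steel four-bar clamp beside the block), in rad, measured against the clamp arm. 0: open, lever standing up, arm and spindle raised; it grows as the lever is swung over and down, away from the block. 2.25: dead centre. 2.35: at the stop, past centre, where it stays by itself with the spindle's rubber foot pressed on the top land of the block. Pushing it over at the black grip takes about 5 N, most of it just before dead centre.
- lever_grip (a point): Point on the axis of the lever's black round grip (17 mm thick, 84 mm long), 29 mm short of its free end and 95 mm from the lever's pivot pin. Open, it stands about 139 mm above the worktop; locked, about 82 mm. The lever swings in the upright plane 19 mm to +x of the fixture's origin; open, it leans 3 degrees past upright towards the block. Its x axis is the hinge's axis, parallel to the fixture's x; locked, the lever points along the fixture's +y and 8 degrees upward.
- lever_pivot (a point): The pin on which the lever turns, at the lever's end of the clamp arm; the pin itself moves by about 28 mm while the clamp closes (open: at fixture y 87 mm and 44 mm above the worktop; locked: y 82 mm and 70 mm up, having swung on an arc that bulges to y 87 mm). The raised arm and spindle stand on the block's side of it, up to about 120 mm above the worktop.
- fixture: Marking fixture, a fixed dark steel plate, 106 x 176 x 12 mm, with two low steel fences behind the block (+x) and at its -y side, and the clamp at its +y side. Origin: on the worktop, about under the middle of the block; +x points away from the sloping face, +y towards the clamp's lever.
- block: Aluminium holder block, loose in the fixture, 60 mm (x) x 44 mm (y) x 46 mm high, 0.3 kg. Origin: centre of its underside. Its front, low side is -x: the upright front face is 24 mm high, then a face sloping 30 degrees from level rises towards +x to the level top land (22 mm deep, 46 mm high), on which the clamp's foot lands.
- mark (a point): Crossing of the two scribed lines at the middle of the sloping face (44 mm along the slope x 44 mm wide), on the surface, 35 mm above the block's underside. Its z axis is square to the sloping face, pointing out of it (30 degrees from vertical, leaning towards the block's -x); its x axis points up the slope and its y axis is level.
- punch_grip (a point): Middle of the six-sided aluminium grip of the spring centre punch (18 mm across flats, 68 mm long; the flats face its own +-x and every 60 degrees from there). The punch is 137 mm long and weighs 0.15 kg. z axis: along the punch, from the point to the head. This point is 97 mm above the point and 45 mm above the underside of the collar; the grip ends 34 mm above it, with a 6 mm cap beyond. In the stand it is 105 mm above the worktop.
- punch_point (a point): The point of the punch, at the end of its slim 9 mm steel nose; its z axis runs along the punch towards the head. The nose slides 6 mm into the body against a spring: it begins to move at 4 N, takes 2 N more for each mm, and is home at 16 N, where it meets a hard stop; from 4.5 mm (13 N) on it counts as home. Pressed home, it is 91 mm from punch_grip. Behind the nose are a body of 16 mm diameter and a collar of 26 mm diameter whose underside is 52 mm from the point.
- stand_mouth (a point): Centre of the rim of the punch's stand: a fixed round grey stand of 54 mm diameter and 60 mm height with a bore of 21 mm, 55 mm deep, open above. z up. The punch hangs in it by its collar, which lies on the rim.
- beaker_2: Bystander: a small clear beaker, 46 mm wide, 60 mm high, on the worktop. Origin: centre of its underside.
- hex_key: Bystander: a black hexagon key lying on the worktop, 30 x 82 x 6 mm. Origin: centre of its underside.
- spanner_1: Bystander: a steel spanner lying on the worktop, 29 x 142 x 8 mm. Origin: centre of its underside.

How it is judged:
By the outcome, as a careful person would: the job done as asked, in the order asked, and still so for the second after the job is handed in, with the robot touching nothing.
It also fails if it takes over 64 s, if anything falls off the work surface, if the arm or the gripper's body presses on something with over 40 N, if the wrist force passes 120 N, or if a joint passes its speed limit or range.

### The arm

A 6-joint arm with a two-finger parallel gripper is mounted at the origin on a cart in front of the work surface, level with it; the furniture and walls round the work are solid. World frame = base frame: x ahead of the robot, y to its left, z up, the work surface at z = 0. Lengths are in mm, angles in degrees, forces in N, time in s.
With the tool pointing down it reaches from about 350 to 850 mm from the base axis. Payload 8.1 kg.
Tool frame: the origin (TCP) lies midway between the tips of the shut fingers; the grasp point (between the pads) lies 19 mm behind it (r.pinch_z is the distance from the TCP to the grasp point, in mm); z points along the fingers, y is the line along which they close (so a half turn about z gives the same grasp; the last joint's range is limited). The gripper opens to 85 mm and grips with 20 to 120 N. Pads are 22 mm wide; open, the fingers measure 114 mm over their backs; the gripper's body (76 mm by 85 mm) begins 54 mm behind the grasp point. The pads swing forward as they close: fully open they stand 13 mm farther back than shut.
Start: joints at [68.388, 7.471, 85.268, -0, 87.261, -4.893], TCP at [172.584, 574.648, 231.292] pointing down, gripper open.
Joint ranges: [-169.43, 169.43], [-51.17, 129.36], [1.28, 143.12], [-76.62, 256.62], [0, 156.53], [-152.29, 152.29]. Speed limits (degrees/s): [136.94, 136.94, 159.86, 180, 180, 180].

### API

Orientations are given as [roll, pitch, yaw] about the fixed x, y, z axes, in that order (R = Rz(yaw) Ry(pitch) Rx(roll)).
In Python, from bench import sensors, optics, job, r gives the robot as it stands.
- The arm moves only by the tool play_rows, never from a script. Its argument "motion" is a list that holds one entry, the list of rows, each a list of 6 numbers: the shift along the tool's x, y, z in cm, then the turn, a rotation vector about the tool's x, y, z in degrees. In form: [[[x, y, z, ax, ay, az], ...]]. A call has 1 to 5 rows; each row is the pose to reach, as a shift and turn from the pose commanded when the call began, along the tool's axes at that moment; what a row does not reach only later rows make up. A row lasts 1/10 s, in which the tool goes at most 50 mm and 8.59 degrees, less where a joint would pass 70% of its speed; a pose out of reach is approached as far as the arm can. A call with a gripper value outside its range is refused whole. "jaw" is the opening, from 0 (shut) to 1 (fully open), set as the call begins (left out, the last holds). The fingers move at their own pace and stop on an object; "squeeze" is the grip in N (left out, the last holds). Time passes only in rows, so rows that repeat a pose let the fingers close. It gives the time, the measured TCP pose, the force, the opening and the grip force at its end, in the units of the state.
- sensors.sense(): the state, without advancing time (a new reading comes with each control period).
- optics.snapshot(name): name is "scene" or "top" or "wrist"; returns a dict with "pixels" (400x640x3 uint8, red, green, blue), "mtx" (3x3 intrinsics, pixels), "R" (3x3) and "t" (3): a world point X has camera coordinates R X + t; the wrist camera has in their place "T_tool_cam" (4x4, takes a point from camera to tool coordinates, whose origin is the TCP and whose axes are the flange's). Camera axes: x right, y down, z forward; pixel columns grow to the right and rows downward; lengths in mm; the calibration is good to about 2 mm. The wrist camera is an equidistant fisheye: a pixel r from the principal point sees the ray r / f radians off the axis. A picture is of the moment at which its call begins: read the wrist's pose just before it. There is no depth.
- job.hand_in(): hands the job in; it is judged then, once.
The state is a dict: "time": time; "joint_pos": joint angles; "qd": joint speeds; "joint_efforts": joint torques, N m; "tool_pos": TCP position; "tcp_rot": TCP orientation; "ft_force": force on the tool from outside, world axes, zero at the start; "wrist_torque": the same for the moment, N m; "finger_gap": finger opening in mm; "grip_force": force on a finger pad.
Only numpy, scipy, OpenCV 4.12 (cv2) and the standard library are available. Lean on these libraries where they do the work, as an engineer would, in place of code of your own. Each camera call takes 0.05 s, during which the arm holds its last target. There are 200 camera calls.

## Working session

There is one attempt and no reset: what is moved stays moved. The work goes in short steps, Python scripts to look and compute and a tool call to move; the robot and the scene stay as the last step left them, time stands still between calls to the robot, and variables do not carry over. Pictures are saved under pics/ and viewed, at most 14 in all, crops included, and the job is handed in when it is done.

Besides the shell and the picture viewer there is one more tool, called after ">>>" as name(argument=value, ...), one argument or row to a line, values as JSON. play_rows: Moves the arm, as the interface text tells. Its arguments: {"type":"object","properties":{"motion":{"type":"array","items":{"type":"array","items":{"type":"array","items":{"type":"number"}}}},"jaw":{"type":"number"},"squeeze":{"type":"number"}},"required":["motion"]}

```bash
mkdir -p pics && ls && python3 - <<'E'
from bench import sensors, optics, job, r
import cv2,numpy as np
print(sensors.sense())
for n in("scene","top"):
    s=optics.snapshot(n); cv2.imwrite(f"pics/{n}0.png",s["pixels"][:,:,::-1]); np.savez(f"pics/{n}0.npz",**s)
    print(n,s["mtx"],s["R"],s["t"])
s=optics.snapshot("wrist"); cv2.imwrite("pics/w0.png",s["pixels"][:,:,::-1]); print(s["mtx"],s["T_tool_cam"]);np.savez("pics/w0.npz",**s)
print(r.pinch_z)
E
```

```text
pics
{'time': 0.0, 'joint_pos': array([ 6.83888661e+01,  7.51663382e+00,  8.53275896e+01, -2.40996796e-04,
        8.72623984e+01, -4.89247663e+00]), 'qd': array([ 0.07674766, -0.04363105, -0.0157893 , -0.00090504,  0.00441662,
        0.02382769]), 'joint_efforts': array([ 5.38456407e-04, -5.69392884e+01, -5.00563216e+01, -6.60617434e-05,
        1.46046866e-02, -2.02289641e-05]), 'tool_pos': array([172.37681142, 574.13804212, 230.24472793]), 'tcp_rot': array([-1.79893746e+02, -8.85352745e-03,  1.63281346e+02]), 'ft_force': array([-0.08058088, -0.85353261, -1.03156747]), 'wrist_torque': array([-0.00925931, -0.00695202, -0.05148157]), 'grip_force': 0.0, 'finger_gap': 85.12773742583923}
scene [[471.63483645   0.         312.09355315]
 [  0.         471.63483645 193.33894361]
 [  0.           0.           1.        ]] [[-0.90087369 -0.43346964 -0.02303631]
 [-0.19097196  0.44343385 -0.87572606]
 [ 0.38981574 -0.78451928 -0.48225843]] [ 508.9656739   171.20314053 1204.22448038]
top [[438.79229868   0.         326.45245509]
 [  0.         438.79229868 196.60497816]
 [  0.           0.           1.        ]] [[ 0.00755931 -0.99987965  0.0135475 ]
 [-0.99079163 -0.00932074 -0.13507428]
 [ 0.13518429 -0.01240168 -0.99074286]] [  41.61867334  553.09250735 1083.97561823]
[[309.70691629   0.         323.75744162]
 [  0.         309.70691629 194.86028674]
 [  0.           0.           1.        ]] [[-2.57235662e-04 -9.53457209e-01 -3.01528247e-01  7.69036834e+01]
 [ 9.99999792e-01 -4.23693418e-04  4.86647391e-04 -7.96295610e-01]
 [-5.91752997e-04 -3.01528059e-01  9.53457120e-01 -1.42708370e+02]
 [ 0.00000000e+00  0.00000000e+00  0.00000000e+00  1.00000000e+00]]
18.700000000000003
```

View pics/scene0.png

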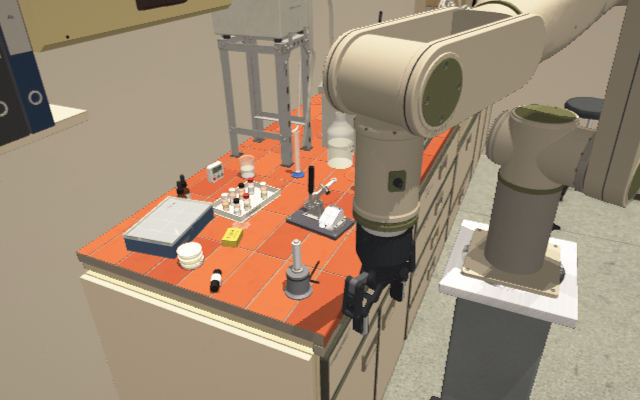

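View pics/top0.png

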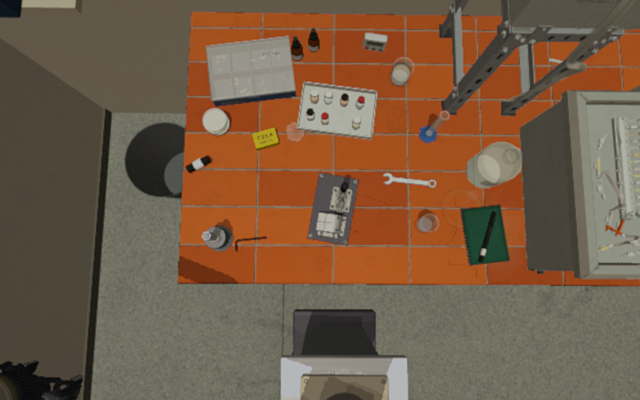

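Scene: fixture at scene (322,212) / top (333,208), the lever standing at (311,180) / (345,187), and the stand with punch at (298,275) / (215,236). Next I'll enlarge the crops.

```bash
cat > h.py <<'E'
import numpy as np,cv2
from scipy.spatial.transform import Rotation as Ro
def ray(s,u,v):
    K=s["mtx"];d=np.array([(u-K[0,2])/K[0,0],(v-K[1,2])/K[1,1],1.]);R=s["R"]
    return -R.T@s["t"], R.T@d
def plane(s,u,v,z):
    c,d=ray(s,u,v); return c+d*(z-c[2])/d[2]
def tri(a,b):
    A=np.zeros((3,3));y=np.zeros(3)
    for c,d in(a,b):
        d=d/np.linalg.norm(d);P=np.eye(3)-np.outer(d,d);A+=P;y+=P@c
    X=np.linalg.solve(A,y); return X,[np.linalg.norm((np.eye(3)-np.outer(d,d)/(d@d))@(X-c)) for c,d in(a,b)]
def pix(s,X):
    p=s["mtx"]@(s["R"]@np.array(X,float)+s["t"]);return p[:2]/p[2]
def tool(st):
    return Ro.from_euler("xyz",st["tcp_rot"],degrees=True),np.array(st["tool_pos"])
def wpix(s,st,X):
    Rt,p=tool(st);T=s["T_tool_cam"];x=Rt.inv().apply(np.array(X,float)-p);c=T[:3,:3].T@(x-T[:3,3])
    th=np.arctan2(np.hypot(*c[:2]),c[2]);K=s["mtx"];n=c[:2]/np.hypot(*c[:2]);return K[:2,2]+K[0,0]*th*n
def wray(s,st,u,v):
    Rt,p=tool(st);T=s["T_tool_cam"];K=s["mtx"];q=np.array([u,v])-K[:2,2];r=np.hypot(*q);th=r/K[0,0]
    d=np.array([*(q/r*np.sin(th)),np.cos(th)]);return p+Rt.apply(T[:3,3]),Rt.apply(T[:3,:3]@d)
def wplane(s,st,u,v,z):
    c,d=wray(s,st,u,v);return c+d*(z-c[2])/d[2]
E
python3 - <<'E'
import cv2,numpy as np
from h import *
a=cv2.imread("pics/scene0.png");b=cv2.imread("pics/top0.png")
A=cv2.resize(a[155:245,275:375],(400,360),interpolation=3)
B=cv2.resize(b[165:255,295:375],(400,450),interpolation=3)[:450]
C=cv2.resize(b[215:260,190:290],(400,180),interpolation=3)
D=cv2.resize(a[235:305,275:330],(330,420),interpolation=3)[:240]
o=np.zeros((600,800,3),np.uint8);o[:360,:400]=A;o[:450,400:]=B;o[360:600,:330]=D;o[450:600,400:]=C[:150]
cv2.imwrite("pics/c1.png",o)
E
```

```text
(no output)
```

View pics/c1.png

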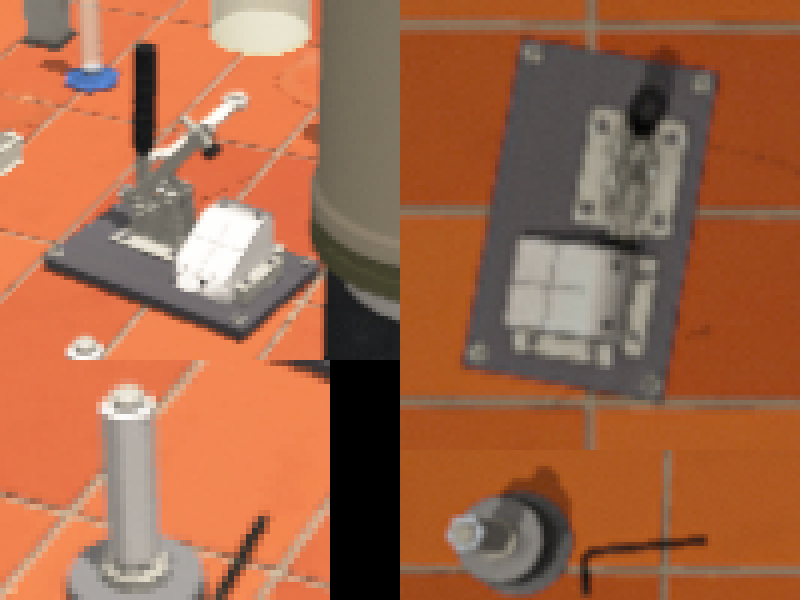

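```bash
python3 - <<'E'
from h import *
S=dict(np.load("pics/scene0.npz"));T=dict(np.load("pics/top0.npz"))
np.set_printoptions(precision=1,suppress=True)
c=np.array([plane(T,*p,12) for p in[(319.6,172.6),(358.6,180),(347.6,245.6),(307.6,238.6)]])
print(c,[np.linalg.norm(c[i]-c[i-1]) for i in range(4)],c.mean(0))
for i,j in((3,0),(2,1)):
    d=c[j]-c[i];print("yaw of y",np.degrees(np.arctan2(d[1],d[0])))
for i,j in((0,1),(3,2)):
    d=c[j]-c[i];print("yaw of x",np.degrees(np.arctan2(d[1],d[0])))
print("mark top",plane(T,324.8,222.6,47),"scene",plane(S,330.5,216.3,47),tri(ray(T,324.8,222.6),ray(S,330.5,216.3)))
print("cap top",plane(T,206.5,235,145),"scene",plane(S,275+126/6,235+33/6,145),tri(ray(T,206.5,235),ray(S,275+126/6,235+33/6)))
print("stand rim axis from collar",plane(S,275+131/6,235+208/6,63))
print("lever end",plane(T,345,184,160),plane(S,311.5,166.3,167))
print(np.degrees(np.arctan2(*(-T["R"].T@T["t"])[:2])),-T["R"].T@T["t"])
# stand mask (grey low sat) in top
im=cv2.cvtColor(T["pixels"],cv2.COLOR_RGB2HSV)
m=((im[:,:,1]<90)).astype(np.uint8);m2=np.zeros_like(m);m2[217:258,195:236]=m[217:258,195:236]
ct=max(cv2.findContours(m2,0,2)[0],key=cv2.contourArea);print(cv2.boundingRect(ct),cv2.contourArea(ct),cv2.minEnclosingCircle(ct))
for z in(0,60): print("expected stand circle px",z,54*438/(1084-z))
E
```

```text
[[619.8  64.5  12. ]
 [601.  -38.2  12. ]
 [429.3  -9.4  12. ]
 [446.4  93.8  12. ]] [np.float64(175.78114424108688), np.float64(104.42050492817678), np.float64(174.1063798850335), np.float64(104.62958133519896)] [524.1  27.7  12. ]
yaw of y -9.581742143026792
yaw of y -9.510063645552902
yaw of x -100.34004808303915
yaw of x -99.42132498677077
mark top [485.4  50.1  47. ] scene [478.5  58.   47. ] (array([484.3,  49.4,  40.9]), [np.float64(1.745236199509232), np.float64(1.745236199509209)])
cap top [447.4 319.5 145. ] scene [443.3 327.9 145. ] (array([447.4, 320.8, 139.4]), [np.float64(0.2561160237372771), np.float64(0.2561160237373873)])
stand rim axis from collar [444.8 327.7  63. ]
lever end [565.4   5.7 160. ] [557.1  11.4 167. ]
81.4636792849239 [ 401.1   60.2 1148.1]
(202, 226, 31, 25) 549.0 ((216.887451171875, 237.8763885498047), 15.383946418762207)
expected stand circle px 0 21.819188191881917
expected stand circle px 60 23.09765625
```

Top crop: plate corners give 176 x 104.5 mm, so its size checks out. Fixture +y points to world yaw −9.7°. The mark is near (485,50,47), the lever near (566,6), and the punch near (447,320). I'll move over the clamp and look from close by.

>>> play_rows(
  motion=[
    [[-3.7,-3.1,-0.2,0,0,0],[-7.4,-6.2,-0.4,0,0,0],[-11.1,-9.3,-0.6,0,0,0],[-14.8,-12.4,-0.8,0,0,0],[-18.4,-15.4,-1.0,0,0,0]],
  ],
  jaw=0,
)

```text
time: 0.65
tool_pos: [305.0, 372.4, 241.1]
tcp_rot: [-180.0, 0.0, 163.3]
ft_force: [1.8, 0.2, 0.8]
finger_gap: 12.2
grip_force: 0.0
```

>>> play_rows(
  motion=[
    [[-3.7,-3.1,-0.2,0,0,0],[-7.4,-6.2,-0.4,0,0,0],[-11.1,-9.3,-0.6,0,0,0],[-14.8,-12.4,-0.8,0,0,0],[-18.4,-15.4,-1.0,0,0,0]],
  ],
)

```text
time: 1.15
tool_pos: [437.0, 171.9, 251.3]
tcp_rot: [180.0, 0.0, 163.3]
ft_force: [1.4, 0.5, -0.4]
finger_gap: -0.2
grip_force: 0.0
```

>>> play_rows(
  motion=[
    [[-3.7,-3.1,-0.2,0,0,-1],[-7.4,-6.2,-0.4,0,0,-3],[-11.1,-9.3,-0.6,0,0,-5],[-14.3,-11.8,-0.9,0,0,-7],[-14.3,-11.8,-0.9,0,0,-7]],
  ],
)

```text
time: 1.65
tool_pos: [541.2, 15.3, 259.9]
tcp_rot: [-179.9, 0.0, 170.1]
ft_force: [-0.1, 0.6, 0.0]
finger_gap: -0.1
grip_force: 0.0
```

```bash
cat > w.py <<'E'
import sys
from bench import sensors, optics, r
from h import *
import pickle
n=sys.argv[1];st=sensors.sense();s=optics.snapshot("wrist")
pickle.dump((st,s),open(f"pics/{n}.pkl","wb"));cv2.imwrite(f"pics/{n}.png",s["pixels"][:,:,::-1])
for k in("time","joint_pos","tool_pos","tcp_rot","ft_force","finger_gap","grip_force"):print(k,np.round(st[k],2))
E
python3 w.py w1
```

```text
time 1.65
joint_pos [-3.750e+00 -2.230e+00  9.230e+01 -8.000e-02  8.993e+01 -8.383e+01]
tool_pos [541.15  15.34 259.88]
tcp_rot [-1.7992e+02  1.0000e-02  1.7008e+02]
ft_force [-0.13  0.61  0.04]
finger_gap -0.11
grip_force 0.0
```

View pics/w1.png

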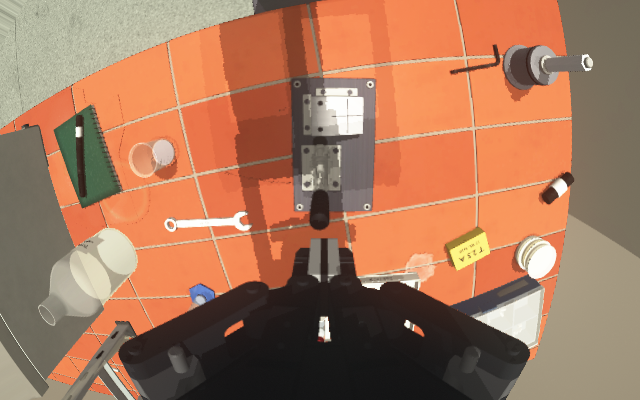

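Wrist view: plate corners ≈ (294,79), (376,80), (374,211), (293,213), cross ≈ (348,116), grip from (319,225) upward, and fingers at (318,255). Computing positions from this view.

```bash
python3 - <<'E'
from h import *
import pickle
np.set_printoptions(precision=1,suppress=True)
st,s=pickle.load(open("pics/w1.pkl","rb"))
c=np.array([wplane(s,st,*p,12) for p in[(374,211),(293,213),(294,79),(376,80)]])
print(c,[np.linalg.norm(c[i]-c[i-1]) for i in range(4)],c.mean(0))
for i,j in((3,0),(2,1)):
    d=c[j]-c[i];print("yaw y",np.degrees(np.arctan2(d[1],d[0])))
for i,j in((0,1),(3,2)):
    d=c[j]-c[i];print("yaw x",np.degrees(np.arctan2(d[1],d[0])))
print("mark",wplane(s,st,348,116,47))
a=np.radians(-9.8);fy=np.array([np.cos(a),np.sin(a),0]);fx=np.array([fy[1],-fy[0],0])
print("lever end pred",[wpix(s,st,np.array([483.5,39.3,0])+fy*80.5+fx*19+[0,0,z]) for z in(167,80)])
I=s["pixels"];cv2.imwrite("pics/c2.png",cv2.resize(I[70:240,270:400,::-1],(459,600),interpolation=3))
E
```

```text
[[621.3  69.6  12. ]
 [605.1 -39.1  12. ]
 [432.3  -4.   12. ]
 [450.2  96.4  12. ]] [np.float64(173.13974386820317), np.float64(109.91921915923263), np.float64(176.33136615753452), np.float64(101.94860192005291)] [527.2  30.7  12. ]
yaw y -8.892597515227893
yaw y -11.490200615410837
yaw x -98.4733714184855
yaw x -100.13258064812261
mark [487.9  51.8  47. ]
lever end pred [array([318.5, 220.5]), array([319.9, 190.1])]
```

View pics/c2.png

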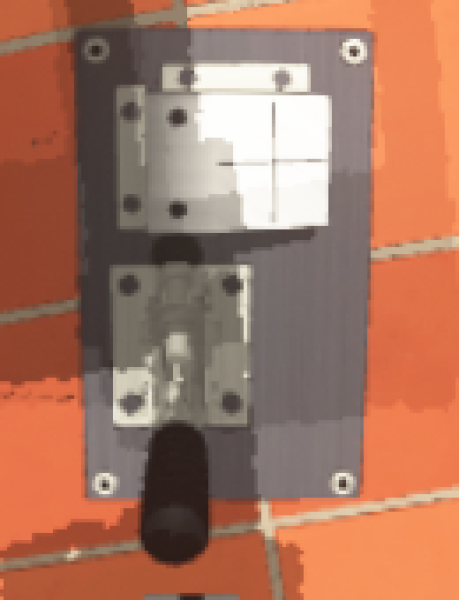

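>>> play_rows(
  motion=[
    [[0.8,-0.4,0,0,0,0],[0.8,-0.4,4,0,0,0],[0.8,-0.4,8,0,0,0],[0.8,-0.4,12.2,0,0,0],[0.8,-0.4,12.2,0,0,0]],
  ],
)

```text
time: 2.2
tool_pos: [525.0, 18.6, 131.8]
tcp_rot: [-179.9, -0.7, 170.4]
ft_force: [-1.0, -0.6, -0.8]
finger_gap: 0.1
grip_force: 0.0
```

>>> play_rows(
  motion=[
    [[-1.0,0,0,0,0,0],[-2.0,0,-0.2,0,0,0],[-3.0,0,-0.4,0,0,0],[-4.1,0,-0.6,0,0,0],[-4.1,0,-0.6,0,0,0]],
  ],
)

```text
time: 2.7
tool_pos: [574.2, 9.7, 146.9]
tcp_rot: [180.0, 0.3, 170.3]
ft_force: [0.4, -0.6, 1.1]
finger_gap: -0.0
grip_force: 0.0
```

>>> play_rows(
  motion=[
    [[-0.8,0,0.1,0,0,0],[-1.6,0,0.2,0,0,0],[-2.4,0,0.4,0,0,0],[-3.1,0,0.6,0,0,0],[-3.8,0,0.9,0,0,0]],
  ],
)

```text
time: 3.2
tool_pos: [609.5, 3.6, 135.3]
tcp_rot: [-180.0, 0.0, 170.3]
ft_force: [1.0, -0.5, 1.7]
finger_gap: 0.1
grip_force: 0.8
```

```bash
python3 w.py w2
```

```text
time 3.2
joint_pos [ -4.48  12.48  89.86  -0.    77.64 -84.76]
tool_pos [609.53   3.56 135.26]
tcp_rot [-1.8000e+02  2.0000e-02  1.7028e+02]
ft_force [ 0.95 -0.5   1.68]
finger_gap 0.1
grip_force 0.79
```

View pics/w2.png

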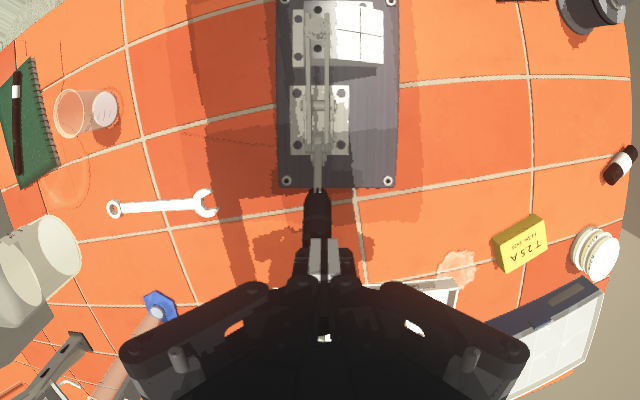

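Wrist view: the lever is tipped over under the fingers, the clamp arm is coming down over the block, and they line up. Continuing the swing.

>>> play_rows(
  motion=[
    [[-0.6,0,0.3,0,0,0],[-1.1,0,0.7,0,0,0],[-1.6,0,1.1,0,0,0],[-2.1,0,1.6,0,0,0],[-2.5,0,2.2,0,0,0]],
  ],
)

```text
time: 3.75
tool_pos: [633.4, -0.5, 112.7]
tcp_rot: [180.0, -0.0, 170.3]
ft_force: [-3.1, 0.9, 1.3]
finger_gap: 0.4
grip_force: 1.1
```

>>> play_rows(
  motion=[
    [[-0.2,0,0.4,0,0,0],[-0.4,0,0.9,0,0,0],[-0.5,0,1.3,0,0,0],[-0.6,0,1.5,0,0,0],[-0.6,0,1.5,0,0,0]],
  ],
)

```text
time: 4.25
tool_pos: [639.1, -1.5, 97.8]
tcp_rot: [-180.0, -0.0, 170.3]
ft_force: [-0.1, -0.3, -0.9]
finger_gap: 0.2
grip_force: 0.0
```

>>> play_rows(
  motion=[
    [[0,0,0.2,0,0,0],[0,0,0.4,0,0,0],[0,0,0.5,0,0,0],[0,0,0.6,0,0,0],[0,0,0.6,0,0,0]],
  ],
)

```text
time: 4.75
tool_pos: [639.2, -1.5, 92.1]
tcp_rot: [-180.0, -0.0, 170.3]
ft_force: [0.6, -0.5, -0.5]
finger_gap: -0.2
grip_force: 0.0
```

>>> play_rows(
  motion=[
    [[0,0,0.05,0,0,0],[0,0,0.1,0,0,0],[0,0,0.15,0,0,0],[0,0,0.2,0,0,0]],
  ],
)

```text
time: 5.15
tool_pos: [639.3, -1.5, 90.3]
tcp_rot: [180.0, 0.0, 170.3]
ft_force: [-0.0, -0.2, -0.6]
finger_gap: 0.1
grip_force: 0.0
```

>>> play_rows(
  motion=[
    [[0,0,0.05,0,0,0],[0,0,0.1,0,0,0],[0,0,0.15,0,0,0],[0,0,0.2,0,0,0]],
  ],
)

```text
time: 5.55
tool_pos: [639.3, -1.5, 88.2]
tcp_rot: [180.0, -0.0, 170.3]
ft_force: [0.6, -0.9, 0.5]
finger_gap: 0.3
grip_force: 0.0
```

>>> play_rows(
  motion=[
    [[0,0,0.05,0,0,0],[0,0,0.1,0,0,0],[0,0,0.15,0,0,0],[0,0,0.15,0,0,0]],
  ],
)

```text
time: 5.95
tool_pos: [639.4, -1.5, 86.9]
tcp_rot: [-180.0, 0.0, 170.3]
ft_force: [-1.1, 1.0, -0.0]
finger_gap: -0.1
grip_force: 0.4
```

```bash
python3 w.py w3; python3 - <<'E'
from bench import optics
from h import *
import cv2,numpy as np
s=optics.snapshot("scene");cv2.imwrite("pics/s1.png",cv2.resize(s["pixels"][150:250,270:400,::-1],(780,600),interpolation=3))
E
```

```text
time 5.95
joint_pos [ -4.73  19.52  86.77  -0.    73.7  -85.01]
tool_pos [639.37  -1.51  86.87]
tcp_rot [-1.8000e+02  1.0000e-02  1.7028e+02]
ft_force [-1.11  1.02 -0.04]
finger_gap -0.14
grip_force 0.36
```

View pics/s1.png

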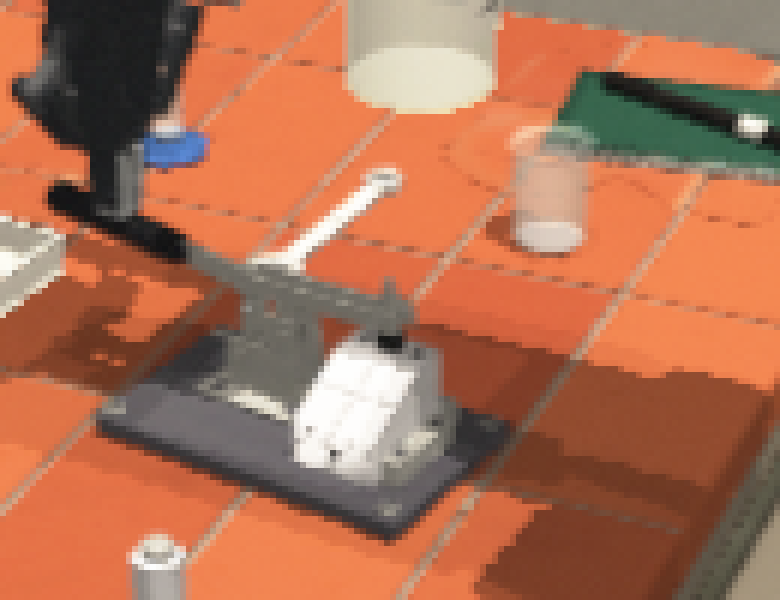

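Scene crop: the clamp is down, with its foot on the top land near (392,342) and the lever lying over at (120,225). I'll press a bit further until I feel the stop.

>>> play_rows(
  motion=[
    [[0,0,0.05,0,0,0],[0,0,0.1,0,0,0],[0,0,0.15,0,0,0],[0,0,0.15,0,0,0]],
  ],
)

```text
time: 6.45
tool_pos: [639.6, -1.6, 85.9]
tcp_rot: [-180.0, 0.0, 170.3]
ft_force: [-1.9, -0.2, 6.0]
finger_gap: 0.1
grip_force: 2.7
```

>>> play_rows(
  motion=[
    [[0,0,0.05,0,0,0],[0,0,0.1,0,0,0],[0,0,0.15,0,0,0],[0,0,0.15,0,0,0]],
  ],
)

```text
time: 6.85
tool_pos: [639.9, -1.6, 85.2]
tcp_rot: [180.0, 0.1, 170.3]
ft_force: [-3.7, -0.1, 9.5]
finger_gap: -0.0
grip_force: 4.8
```

>>> play_rows(
  motion=[
    [[0,0,-2,0,0,0],[0,0,-5,0,0,0],[2,2,-9,0,0,0],[5,5,-13,0,0,0],[8.5,9,-16.5,0,0,0]],
  ],
)

```text
time: 7.35
tool_pos: [580.0, 86.4, 238.4]
tcp_rot: [180.0, 0.1, 170.2]
ft_force: [0.5, -0.2, 0.7]
finger_gap: 0.1
grip_force: 0.0
```

>>> play_rows(
  motion=[
    [[3,4,-0.5,0,0,0],[6,8,-1,0,0,0],[9.2,12.2,-1,0,0,0],[12.4,16,-1,0,0,0],[12.4,18,-1,0,0,0]],
  ],
  jaw=1,
)

```text
time: 7.85
tool_pos: [485.4, 287.9, 246.5]
tcp_rot: [179.9, -0.1, 170.5]
ft_force: [-0.2, 0.2, -0.2]
finger_gap: 72.3
grip_force: 0.0
```

```bash
python3 w.py w4; python3 - <<'E'
import pickle
from h import *
st,s=pickle.load(open("pics/w4.pkl","rb"))
for z in(0,60,145):print(z,wpix(s,st,[447,321,z]))
p=wpix(s,st,[447,321,100]);x,y=map(int,p);I=s["pixels"]
x0=max(0,min(480,x-80));y0=max(0,min(280,y-60));print(x0,y0)
cv2.imwrite("pics/c4.png",cv2.resize(I[y0:y0+120,x0:x0+160,::-1],(800,600),interpolation=3))
E
```

```text
time 7.85
joint_pos [ 2.542e+01  1.620e+00  8.984e+01  8.000e-02  8.856e+01 -5.505e+01]
tool_pos [485.35 287.94 246.54]
tcp_rot [ 1.7995e+02 -6.0000e-02  1.7047e+02]
ft_force [-0.17  0.21 -0.22]
finger_gap 72.26
grip_force 0.0
0 [344.99614213 127.02366889]
60 [348.87080719 131.87467033]
145 [357.49448898 142.76223472]
272 76
```

View pics/c4.png

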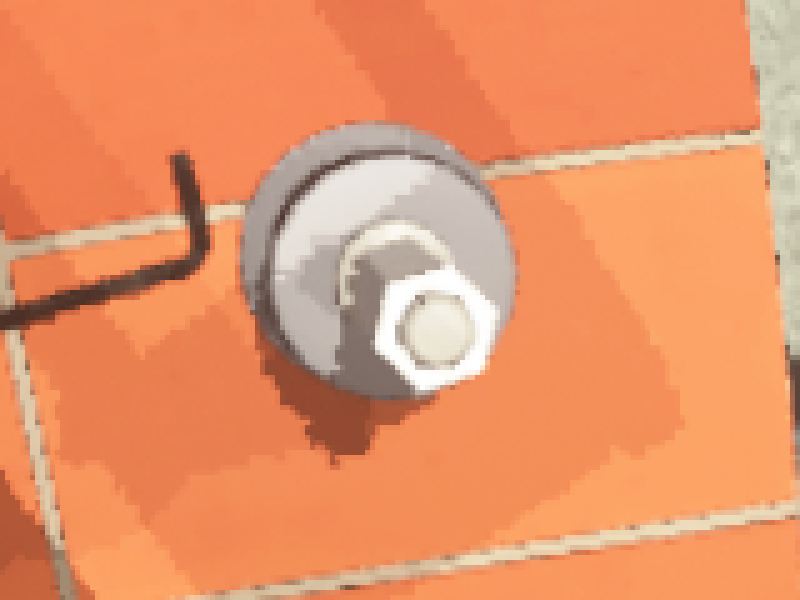

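Crop: the white hexagon end is centred at ≈ (439,328), the cap at (437,328), the rim disc at ≈ (393,275). The hexagon vertices are clear, so I can compute both centre and flats.

```bash
python3 - <<'E'
import pickle
from h import *
np.set_printoptions(precision=1,suppress=True)
st,s=pickle.load(open("pics/w4.pkl","rb"))
f=lambda u,v,z:wplane(s,st,272+(u+.0)/5-.4,76+v/5-.4,z)
print("cap",f(437,328,145),"hex",f(439,328,139),"rim",f(393,275,60))
V=np.array([f(*p,139) for p in[(398,275),(453,266),(501,315),(484,376),(422,392),(375,333)]])
c=V.mean(0);print(c,V-c)
a=np.degrees(np.arctan2(*(V-c)[:,1::-1].T));print("vertex ang",a,"mod60",a%60,"r",np.hypot(*(V-c)[:,:2].T))
hsv=cv2.cvtColor(s["pixels"],cv2.COLOR_RGB2GRAY);m=np.zeros_like(hsv);m[125:158,340:378]=(hsv[125:158,340:378]>235)
ct=max(cv2.findContours(m,0,1)[0],key=cv2.contourArea);W=np.array([wplane(s,st,*p[0],139) for p in cv2.convexHull(ct)])[:,:2]
h=W.mean(0);q=(W-W.min(0));print("hull bbox",W.min(0),W.max(0),"center",(W.min(0)+W.max(0))/2)
# flat direction = angle minimising width
ang=np.arange(0,180,1.);w=[np.ptp(W@[np.cos(np.radians(t)),np.sin(np.radians(t))]) for t in ang]
for t in range(0,60,5):print(t,np.mean([w[t],w[t+60],w[t+120]]).round(1),end="; ")
E
```

```text
cap [445.9 322.4 145. ] hex [446.9 323.3 139. ] rim [445.9 322.6  60. ]
[446.6 323.3 139. ] [[ -9.4  -5.4   0. ]
 [ -9.5   3.7   0. ]
 [ -0.3  10.4   0. ]
 [  9.3   6.2   0. ]
 [ 10.4  -4.4  -0. ]
 [ -0.5 -10.5   0. ]]
vertex ang [-150.1  158.7   91.7   33.6  -22.8  -92.9] mod60 [29.9 38.7 31.7 33.6 37.2 27.1] r [10.8 10.2 10.4 11.2 11.2 10.5]
hull bbox [437.2 312.8] [456.3 332.4] center [446.7 322.6]
0 18.8; 5 18.3; 10 18.2; 15 18.8; 20 19.2; 25 19.6; 30 19.9; 35 20.1; 40 20.1; 45 19.9; 50 19.7; 55 19.3;
```

>>> play_rows(
  motion=[
    [[1.1,0.7,1,0,0,4],[2.2,1.4,2,0,0,8],[3.3,2.1,3,0,0,12],[4.4,2.8,4,0,0,14.8],[4.4,2.8,4,0,0,14.8]],
  ],
  jaw=1,
)

```text
time: 8.4
tool_pos: [448.0, 319.7, 204.4]
tcp_rot: [-179.9, -0.1, 155.5]
ft_force: [0.0, 0.0, -0.1]
finger_gap: 85.5
grip_force: 0.0
```

>>> play_rows(
  motion=[
    [[0,0,0,0,0,0]],
  ],
)

```text
time: 8.5
tool_pos: [449.8, 319.3, 206.3]
tcp_rot: [-180.0, -0.0, 155.6]
ft_force: [-0.1, 0.5, 0.6]
finger_gap: 85.7
grip_force: 0.0
```

```bash
python3 w.py w5; python3 - <<'E'
import pickle
from h import *
st,s=pickle.load(open("pics/w5.pkl","rb"))
R,p=tool(st);print("shift tool mm",R.inv().apply(np.array([446.4,322.7,86])-p).round(1))
g=cv2.cvtColor(s["pixels"],cv2.COLOR_RGB2GRAY)
x,y=map(int,wpix(s,st,[446.5,322.7,139]));print(x,y)
m=np.zeros_like(g);m[y-25:y+25,x-25:x+25]=g[y-25:y+25,x-25:x+25]>235
ct=max(cv2.findContours(m,0,1)[0],key=cv2.contourArea)
W=np.array([wplane(s,st,*q[0],139) for q in cv2.convexHull(ct)])[:,:2]
print(cv2.contourArea(ct),W.min(0),W.max(0),(W.min(0)+W.max(0))/2)
w=[np.ptp(W@[np.cos(np.radians(t)),np.sin(np.radians(t))]) for t in range(180)]
for t in range(-20,40,4):print(t,np.mean([w[t%180],w[t+60],w[t+120]]).round(1),end="; ")
cv2.imwrite("pics/c5.png",cv2.resize(s["pixels"][max(0,y-60):y+60,x-80:x+80,::-1],(640,480),interpolation=3))
E
```

```text
time 8.5
joint_pos [ 3.006e+01  7.500e-01  9.493e+01 -2.000e-02  8.435e+01 -3.554e+01]
tool_pos [449.79 319.31 206.31]
tcp_rot [-179.96   -0.    155.6 ]
ft_force [-0.11  0.49  0.6 ]
finger_gap 85.66
grip_force 0.0
shift tool mm [  4.5   1.8 120.3]
327 202
461.5 [437.40100818 313.12605074] [456.00507302 332.51860435] [446.7030406  322.82232755]
-20 19.6; -16 19.6; -12 19.4; -8 19.2; -4 18.9; 0 18.5; 4 18.0; 8 17.7; 12 17.9; 16 18.3; 20 18.7; 24 19.1; 28 19.4; 32 19.5; 36 19.6;
```

View pics/c5.png

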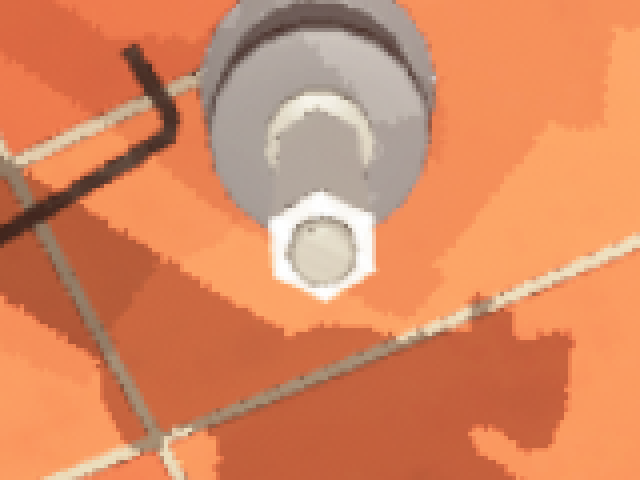

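Crop: the hexagon is centred at (323,247) with flats nearly vertical in the image, so it is aligned with the closing line. Going down.

>>> play_rows(
  motion=[
    [[0.4,0.2,2,0,0,-1.3],[0.4,0.2,4.5,0,0,-1.3],[0.4,0.2,7,0,0,-1.3],[0.4,0.2,9,0,0,-1.3],[0.4,0.2,10.5,0,0,-1.3]],
  ],
)

```text
time: 9.05
tool_pos: [447.4, 322.5, 100.6]
tcp_rot: [-180.0, 0.0, 156.8]
ft_force: [-0.7, 0.3, -0.2]
finger_gap: 85.6
grip_force: 0.0
```

>>> play_rows(
  motion=[
    [[0,0,0.8,0,0,0],[0,0,1.4,0,0,0],[0,0,1.5,0,0,0],[0,0,1.5,0,0,0]],
  ],
)

```text
time: 9.45
tool_pos: [447.4, 323.4, 87.2]
tcp_rot: [180.0, 0.0, 156.8]
ft_force: [0.3, 0.4, -0.4]
finger_gap: 85.2
grip_force: 0.0
```

>>> play_rows(
  motion=[
    [[0,0,0,0,0,0],[0,0,0,0,0,0],[0,0,0,0,0,0],[0,0,0,0,0,0],[0,0,0,0,0,0]],
  ],
  jaw=0,
  squeeze=60,
)

```text
time: 9.95
tool_pos: [447.1, 323.3, 86.8]
tcp_rot: [180.0, 0.0, 156.8]
ft_force: [-0.1, -0.1, -0.9]
finger_gap: 17.4
grip_force: 58.4
```

>>> play_rows(
  motion=[
    [[0,0,0,0,0,0],[0,0,0,0,0,0],[0,0,0,0,0,0]],
  ],
)

```text
time: 10.25
tool_pos: [447.2, 323.3, 86.8]
tcp_rot: [180.0, 0.0, 156.8]
ft_force: [-0.2, 0.1, 3.2]
finger_gap: 16.9
grip_force: 58.8
```

>>> play_rows(
  motion=[
    [[0,0,-1,0,0,0],[0,0,-3,0,0,0],[0,0,-6,0,0,0],[0,0,-9,0,0,0],[0,0,-12,0,0,0]],
  ],
  squeeze=80,
)

```text
time: 10.75
tool_pos: [446.5, 322.8, 207.6]
tcp_rot: [-180.0, -0.0, 156.8]
ft_force: [0.4, 0.7, -1.3]
finger_gap: 16.9
grip_force: 78.7
```

>>> play_rows(
  motion=[
    [[-1.2,-1.7,0,0,0,0],[-3.2,-4.3,0,0,0,0],[-5.2,-7,0,0,0,0],[-7.2,-9.7,0,0,0,0],[-9,-12,0,0,0,0]],
  ],
)

```text
time: 11.25
tool_pos: [482.1, 175.7, 206.6]
tcp_rot: [-180.0, -0.0, 156.8]
ft_force: [-0.4, 0.9, -2.0]
finger_gap: 16.9
grip_force: 78.7
```

>>> play_rows(
  motion=[
    [[-1.3,-1.8,0,6,-1.4,0],[-2.6,-3.6,0,12,-2.9,0],[-3.5,-4.8,0,18,-4.3,0],[-3.9,-5.4,0,24,-5.7,0],[-3.9,-5.4,0,29.2,-7.0,0]],
  ],
)

```text
time: 11.75
tool_pos: [497.1, 111.6, 207.1]
tcp_rot: [-150.4, 6.8, 158.5]
ft_force: [0.5, 0.1, -1.1]
finger_gap: 17.3
grip_force: 78.9
```

>>> play_rows(
  motion=[
    [[0,0,0,0,0,0],[0,0,0,0,0,0]],
  ],
)

```text
time: 11.95
tool_pos: [496.6, 112.9, 205.9]
tcp_rot: [-150.7, 6.6, 158.6]
ft_force: [-0.1, -0.2, -1.1]
finger_gap: 16.7
grip_force: 79.0
```

```bash
python3 w.py w6; python3 - <<'E'
import pickle
from h import *
np.set_printoptions(precision=2,suppress=True)
st,s=pickle.load(open("pics/w6.pkl","rb"));R,p=tool(st);print("tool z",R.as_matrix()[:,2],"point",p+78.8*R.as_matrix()[:,2])
print("pix mark",wpix(s,st,[487,51,47]),"pix point",wpix(s,st,p+78.8*R.as_matrix()[:,2]))
x,y=map(int,wpix(s,st,[487,51,47]));x0=max(0,min(480,x-80));y0=max(0,min(280,y-60));print(x0,y0)
cv2.imwrite("pics/c6.png",cv2.resize(s["pixels"][y0:y0+120,x0:x0+160,::-1],(800,600),interpolation=3))
E
```

```text
time 11.95
joint_pos [ 24.12  10.53  89.71 -24.65  96.91 -42.01]
tool_pos [496.62 112.94 205.91]
tcp_rot [-150.73    6.6   158.59]
ft_force [-0.12 -0.24 -1.12]
finger_gap 16.69
grip_force 78.95
tool z [-0.09 -0.49 -0.87] point [489.91  74.19 137.63]
pix mark [348.09 170.62] pix point [324.54 203.63]
268 110
```

View pics/c6.png

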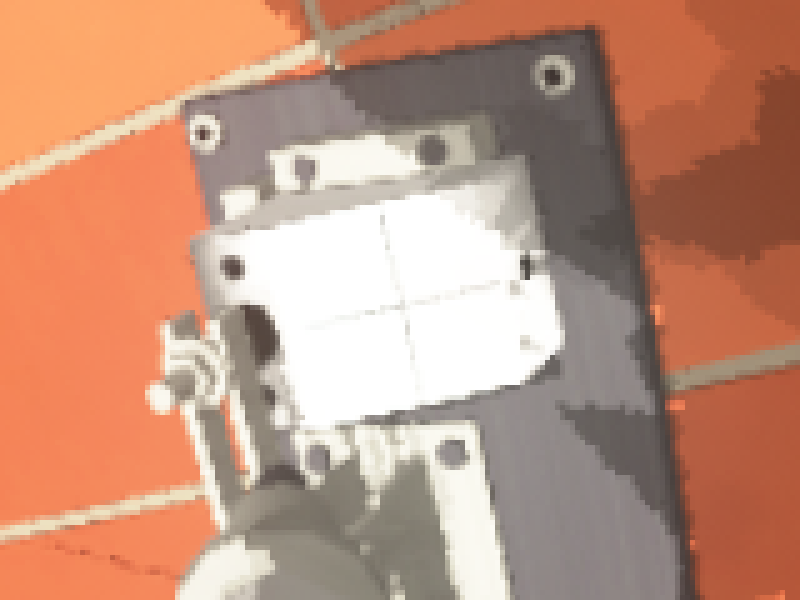

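Crop: the cross is at (403,304), i.e. pixel (348.2,170.4), against (348.1,170.6) predicted, so the mark is (487,51,47). The punch nose is visible at about (285,470). Checking the line directions and computing the approach.

```bash
python3 - <<'E'
import pickle
from h import *
np.set_printoptions(precision=2,suppress=True)
st,s=pickle.load(open("pics/w6.pkl","rb"));R,p=tool(st)
f=lambda u,v:(268+u/5-.4,110+v/5-.4)
a,b=wplane(s,st,*f(383,215),47),wplane(s,st,*f(420,385),47);d=b-a;print("level line yaw",np.degrees(np.arctan2(d[1],d[0])))
M=wplane(s,st,*f(403,304),47);print("mark",M)
# slope line: intersect with sloping plane
al=np.radians(80.2);n=np.array([.5*np.cos(al),.5*np.sin(al),.8660])
def sl(u,v):
    c,dd=wray(s,st,*f(u,v));return c+dd*((M-c)@n)/(dd@n)
a,b=sl(305,328),sl(495,285);d=a-b;print("slope dir",d/np.linalg.norm(d),"expect",-n[0]/.5*.866,-n[1]/.5*.866,.5,np.linalg.norm(d))
for h in(40,10):
    T=M+(h+78.8)*n;print(h,"shift tool",R.inv().apply(T-p),"TCP",T)
zt=-R.as_matrix()[:,2];print("tilt err deg",np.degrees(np.arccos(zt@n)),"rotvec tool",np.degrees(R.inv().apply(np.cross(zt,n))))
E
```

```text
level line yaw -10.086035200028737
mark [486.81  51.22  47.  ]
slope dir [-0.15 -0.85  0.5 ] expect -0.14740142627778424 -0.8533632400867024 0.5 40.35333286591333
40 shift tool [ 5.   24.8  50.09] TCP [496.93 109.75 149.88]
10 shift tool [ 4.99 24.77 80.09] TCP [494.37  94.97 123.9 ]
tilt err deg 0.38450505903994564 rotvec tool [ 0.05 -0.02 -0.  ]
```

>>> play_rows(
  motion=[
    [[0.1,0.6,1,0,0,0],[0.2,1.2,2,0,0,0],[0.4,1.9,3.5,0,0,0],[0.5,2.5,5,0,0,0],[0.5,2.5,5.5,0,0,0]],
  ],
)

```text
time: 12.5
tool_pos: [495.2, 105.9, 142.8]
tcp_rot: [-150.5, 6.5, 158.5]
ft_force: [-1.2, 0.4, -2.1]
finger_gap: 16.8
grip_force: 79.0
```

>>> play_rows(
  motion=[
    [[0,0,0.8,0,0,0],[0,0,1.6,0,0,0],[0,0,2.2,0,0,0],[0,0,2.6,0,0,0],[0,0,2.6,0,0,0]],
  ],
)

```text
time: 13.0
tool_pos: [494.5, 93.6, 123.2]
tcp_rot: [-150.6, 6.7, 158.5]
ft_force: [-0.7, 0.3, -1.0]
finger_gap: 17.0
grip_force: 79.0
```

```bash
python3 w.py w7; python3 - <<'E'
import pickle
from h import *
np.set_printoptions(precision=2,suppress=True)
st,s=pickle.load(open("pics/w7.pkl","rb"));R,p=tool(st);M=np.array([486.81,51.22,47]);n=np.array([.0851,.4927,.866])
P=p+78.8*R.as_matrix()[:,2];print("point",P,"rel mark in tool",R.inv().apply(M-P))
print("pix mark",wpix(s,st,M),"pix point",wpix(s,st,P))
x,y=map(int,wpix(s,st,M));x0=x-50;y0=y-40;print(x0,y0)
cv2.imwrite("pics/c7.png",cv2.resize(s["pixels"][y0:y0+75,x0:x0+100,::-1],(800,600),interpolation=3))
E
```

```text
time 13.0
joint_pos [ 22.55  13.61  95.33 -25.03  88.42 -39.64]
tool_pos [494.45  93.65 123.2 ]
tcp_rot [-150.64    6.68  158.52]
ft_force [-0.71  0.26 -1.02]
finger_gap 16.96
grip_force 78.95
point [487.74  54.77  54.99] rel mark in tool [0.49 0.74 8.75]
pix mark [325.45 199.36] pix point [324.54 203.63]
275 159
```

View pics/c7.png

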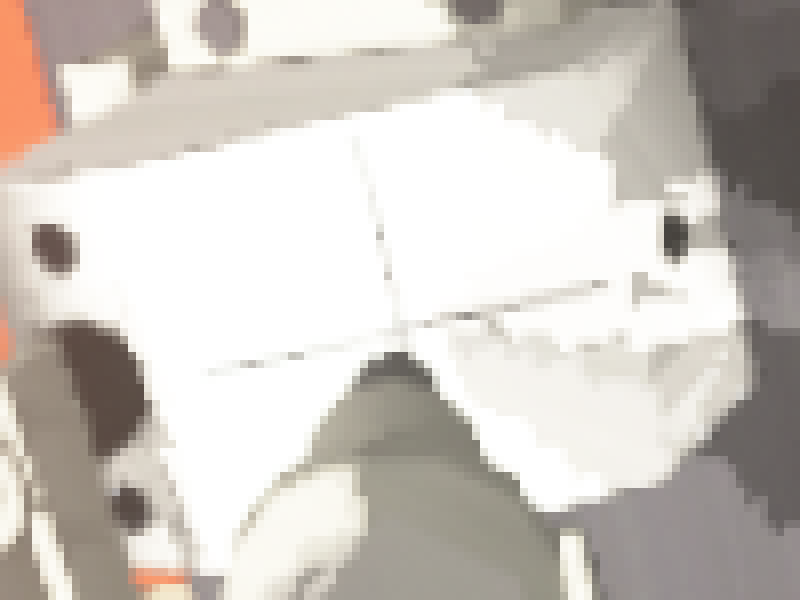

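Crop: the cross is at (402,328) and the punch tip at about (393,352). The tip needs about 0.7 mm along tool y, and there are 8–9 mm left to contact. Closing in slowly.

>>> play_rows(
  motion=[
    [[0,0.03,0,0,0,0],[0,0.07,0.2,0,0,0],[0,0.07,0.4,0,0,0],[0,0.07,0.6,0,0,0],[0,0.07,0.6,0,0,0]],
  ],
)

```text
time: 13.55
tool_pos: [494.2, 91.4, 117.6]
tcp_rot: [-150.6, 6.7, 158.5]
ft_force: [-0.4, 0.0, -1.5]
finger_gap: 17.0
grip_force: 79.0
```

>>> play_rows(
  motion=[
    [[0,0,0.1,0,0,0],[0,0,0.2,0,0,0],[0,0,0.3,0,0,0],[0,0,0.4,0,0,0],[0,0,0.4,0,0,0]],
  ],
)

```text
time: 14.05
tool_pos: [494.3, 89.7, 114.8]
tcp_rot: [-150.7, 6.7, 158.5]
ft_force: [0.1, 0.9, -0.0]
finger_gap: 17.1
grip_force: 79.2
```

>>> play_rows(
  motion=[
    [[0,0,0.1,0,0,0],[0,0,0.2,0,0,0],[0,0,0.2,0,0,0]],
  ],
)

```text
time: 14.35
tool_pos: [494.2, 88.8, 113.2]
tcp_rot: [-150.7, 6.7, 158.5]
ft_force: [-0.7, 2.9, 5.6]
finger_gap: 16.8
grip_force: 79.7
```

>>> play_rows(
  motion=[
    [[0,0,0.1,0,0,0],[0,0,0.2,0,0,0],[0,0,0.2,0,0,0]],
  ],
)

```text
time: 14.65
tool_pos: [494.2, 88.0, 111.8]
tcp_rot: [-150.7, 6.8, 158.5]
ft_force: [-1.0, 5.0, 8.0]
finger_gap: 17.0
grip_force: 80.2
```

>>> play_rows(
  motion=[
    [[0,0,0.08,0,0,0],[0,0,0.15,0,0,0],[0,0,0.15,0,0,0]],
  ],
)

```text
time: 14.95
tool_pos: [494.2, 87.4, 110.8]
tcp_rot: [-150.7, 6.8, 158.5]
ft_force: [-1.4, 5.5, 9.0]
finger_gap: 16.8
grip_force: 80.4
```

>>> play_rows(
  motion=[
    [[0,0,0.07,0,0,0],[0,0,0.1,0,0,0],[0,0,0.1,0,0,0]],
  ],
)

```text
time: 15.25
tool_pos: [494.2, 87.1, 110.2]
tcp_rot: [-150.7, 6.8, 158.5]
ft_force: [-1.7, 6.9, 10.3]
finger_gap: 16.7
grip_force: 80.6
```

>>> play_rows(
  motion=[
    [[0,0,0.07,0,0,0],[0,0,0.12,0,0,0],[0,0,0.12,0,0,0]],
  ],
)

```text
time: 15.55
tool_pos: [494.2, 86.6, 109.4]
tcp_rot: [-150.8, 6.8, 158.5]
ft_force: [-1.9, 7.0, 11.2]
finger_gap: 17.1
grip_force: 80.8
```

>>> play_rows(
  motion=[
    [[0,0,0.05,0,0,0],[0,0,0.1,0,0,0],[0,0,0.1,0,0,0]],
  ],
)

```text
time: 15.85
tool_pos: [494.2, 86.2, 108.7]
tcp_rot: [-150.8, 6.8, 158.5]
ft_force: [-1.9, 6.5, 13.1]
finger_gap: 17.1
grip_force: 81.0
```

>>> play_rows(
  motion=[
    [[0,0,0.05,0,0,0],[0,0,0.1,0,0,0],[0,0,0.1,0,0,0],[0,0,0.1,0,0,0]],
  ],
)

```text
time: 16.25
tool_pos: [494.4, 86.1, 108.4]
tcp_rot: [-150.8, 6.8, 158.5]
ft_force: [-3.6, 8.9, 17.0]
finger_gap: 16.7
grip_force: 81.5
```

```bash
python3 w.py w8
```

```text
time 16.25
joint_pos [ 21.86  13.92  96.6  -25.27  86.5  -39.49]
tool_pos [494.39  86.05 108.43]
tcp_rot [-150.8     6.83  158.53]
ft_force [-3.63  8.92 17.02]
finger_gap 16.75
grip_force 81.54
```

The force jumped to about 20 N with little travel, so the nose is home on its stop. Holding, then straight off.

>>> play_rows(
  motion=[
    [[0,0,0,0,0,0],[0,0,0,0,0,0],[0,0,0,0,0,0],[0,0,0,0,0,0],[0,0,0,0,0,0]],
  ],
)

```text
time: 16.8
tool_pos: [494.4, 86.0, 108.4]
tcp_rot: [-150.8, 6.8, 158.5]
ft_force: [-3.1, 9.6, 17.6]
finger_gap: 16.8
grip_force: 81.5
```

>>> play_rows(
  motion=[
    [[0,0,-0.2,0,0,0],[0,0,-0.4,0,0,0],[0,0,-0.6,0,0,0],[0,0,-0.8,0,0,0],[0,0,-1.0,0,0,0]],
  ],
)

```text
time: 17.3
tool_pos: [494.2, 89.8, 114.9]
tcp_rot: [-150.7, 6.7, 158.5]
ft_force: [-0.6, 0.1, -2.1]
finger_gap: 16.4
grip_force: 78.9
```

>>> play_rows(
  motion=[
    [[0,0,-0.4,0,0,0],[0,0,-1.0,0,0,0],[0,0,-2.0,0,0,0],[0,0,-3.0,0,0,0],[0,0,-3.0,0,0,0]],
  ],
)

```text
time: 17.8
tool_pos: [497.9, 105.6, 142.6]
tcp_rot: [-150.8, 6.8, 158.6]
ft_force: [-0.4, 0.7, -2.0]
finger_gap: 16.6
grip_force: 79.0
```

```bash
python3 w.py w9; python3 - <<'E'
import pickle
from h import *
st,s=pickle.load(open("pics/w9.pkl","rb"));M=[486.81,51.22,47]
x,y=map(int,wpix(s,st,M));x0=x-40;y0=y-30;print(x0,y0)
A=cv2.resize(s["pixels"][y0:y0+60,x0:x0+80,::-1],(800,600),interpolation=3);cv2.imwrite("pics/c9.png",A)
E
```

```text
time 17.8
joint_pos [ 23.49  13.39  93.35 -24.76  90.58 -39.71]
tool_pos [497.88 105.61 142.64]
tcp_rot [-150.78    6.83  158.56]
ft_force [-0.35  0.67 -1.97]
finger_gap 16.65
grip_force 78.95
283 159
```

View pics/c9.png

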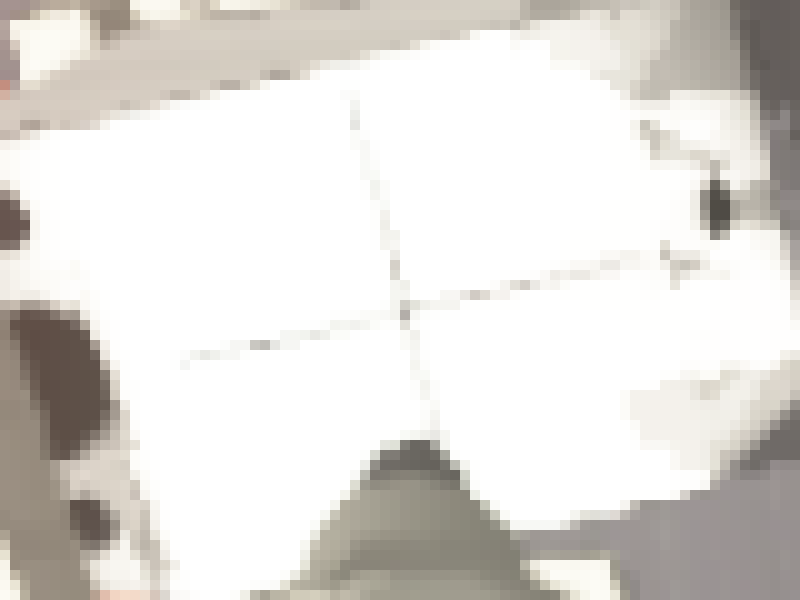

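Crop: the cross at (405,312) now shows a small dark dot at its centre, with no drag marks. The nose tip sits in the image where it did before, so the punch did not slip in the grip. Taking it back to the stand.

>>> play_rows(
  motion=[
    [[0,0,-1.5,0,0,0],[0,0,-3,0,0,0],[0,0,-4.5,0,0,0],[0,0,-6,0,0,0],[0,0,-6,0,0,0]],
  ],
)

```text
time: 18.35
tool_pos: [503.3, 135.8, 195.7]
tcp_rot: [-150.9, 6.9, 158.6]
ft_force: [0.4, 0.2, -1.3]
finger_gap: 17.2
grip_force: 79.0
```

>>> play_rows(
  motion=[
    [[0,0,0,-6,1.4,0],[0,0,0,-12,2.9,0],[0,0,0,-18,4.3,0],[0,0,0,-24,5.8,0],[0,0,0,-29.2,7.0,0]],
  ],
)

```text
time: 18.85
tool_pos: [501.9, 134.0, 193.2]
tcp_rot: [179.8, 0.0, 156.8]
ft_force: [-0.2, 0.0, -2.2]
finger_gap: 17.2
grip_force: 78.9
```

>>> play_rows(
  motion=[
    [[0,0,0,0,0,0]],
  ],
)

```text
time: 18.95
tool_pos: [501.7, 132.3, 193.0]
tcp_rot: [179.9, 0.0, 156.6]
ft_force: [0.7, -1.1, -2.2]
finger_gap: 17.1
grip_force: 79.0
```

```bash
python3 - <<'E'
from bench import sensors
from h import *
st=sensors.sense();R,p=tool(st);print(p,st["tcp_rot"],R.inv().apply(np.array([447.2,323.3,207])-p).round(1))
Rg=Ro.from_euler("xyz",[180,0,156.8],degrees=True);print((R.inv()*Rg).as_rotvec(degrees=True).round(2))
E
```

```text
[501.71461182 132.27826318 192.99970008] [1.79903946e+02 1.96940445e-02 1.56595502e+02] [125.9 153.7 -13.8]
[ 0.1   0.02 -0.2 ]
```

>>> play_rows(
  motion=[
    [[1.5,1.8,-0.4,0,0,0],[4,5,-1,0,0,0],[7,8.5,-1.4,0,0,0],[10,12,-1.4,0,0,0],[12,14.5,-1.4,0,0,0]],
  ],
)

```text
time: 19.45
tool_pos: [447.1, 317.3, 206.5]
tcp_rot: [-179.9, 0.0, 156.9]
ft_force: [0.1, 0.4, -1.7]
finger_gap: 17.0
grip_force: 78.9
```

>>> play_rows(
  motion=[
    [[0.3,0.5,0,0,0,0],[0.6,0.9,0,0,0,0],[0.6,0.9,0,0,0,0],[0.6,0.9,0,0,0,0]],
  ],
)

```text
time: 19.85
tool_pos: [446.9, 324.5, 206.4]
tcp_rot: [-179.9, 0.0, 156.7]
ft_force: [-0.4, 0.0, -2.0]
finger_gap: 16.8
grip_force: 78.9
```

```bash
python3 w.py w10;python3 - <<'E'
from bench import sensors
from h import *
import pickle
st=sensors.sense();R,p=tool(st);print(R.inv().apply(np.array([447.2,323.3,86.8])-p).round(1))
Rg=Ro.from_euler("xyz",[180,0,156.8],degrees=True);print((R.inv()*Rg).as_rotvec(degrees=True).round(2))
E
```

```text
time 19.85
joint_pos [ 3.070e+01  8.800e-01  9.479e+01 -5.000e-02  8.439e+01 -3.603e+01]
tool_pos [446.93 324.49 206.45]
tcp_rot [-1.7993e+02  1.0000e-02  1.5673e+02]
ft_force [-0.39  0.02 -2.01]
finger_gap 16.76
grip_force 78.92
[ -0.5  -0.8 119.8]
[-0.05  0.02 -0.09]
```

>>> play_rows(
  motion=[
    [[-0.05,-0.08,1.5,0,0,0],[-0.05,-0.08,3.5,0,0,0],[-0.05,-0.08,5,0,0,0],[-0.05,-0.08,6,0,0,0],[-0.05,-0.08,6,0,0,0]],
  ],
)

```text
time: 20.4
tool_pos: [445.7, 323.4, 144.3]
tcp_rot: [-179.8, -0.1, 156.8]
ft_force: [-0.3, 0.1, -1.3]
finger_gap: 16.8
grip_force: 78.9
```

>>> play_rows(
  motion=[
    [[0,0,0.5,0,0,0],[0,0,1,0,0,0],[0,0,1.5,0,0,0],[0,0,2,0,0,0],[0,0,2.5,0,0,0]],
  ],
)

```text
time: 20.9
tool_pos: [446.9, 324.5, 121.5]
tcp_rot: [180.0, 0.0, 156.8]
ft_force: [0.2, 0.3, -1.6]
finger_gap: 16.9
grip_force: 78.9
```

>>> play_rows(
  motion=[
    [[-0.04,-0.05,0,0,0,0],[-0.07,-0.09,0.3,0,0,0],[-0.07,-0.09,0.7,0,0,0],[-0.07,-0.09,1.1,0,0,0],[-0.07,-0.09,1.5,0,0,0]],
  ],
)

```text
time: 21.4
tool_pos: [447.1, 323.3, 106.4]
tcp_rot: [-180.0, 0.0, 156.8]
ft_force: [0.4, 0.5, -1.1]
finger_gap: 16.8
grip_force: 78.9
```

>>> play_rows(
  motion=[
    [[0,0,0.4,0,0,0],[0,0,0.8,0,0,0],[0,0,1.2,0,0,0],[0,0,1.5,0,0,0],[0,0,1.5,0,0,0]],
  ],
)

```text
time: 21.9
tool_pos: [446.8, 323.1, 91.1]
tcp_rot: [-180.0, -0.0, 156.8]
ft_force: [0.6, 0.3, -0.8]
finger_gap: 16.8
grip_force: 78.9
```

>>> play_rows(
  motion=[
    [[0,0,0.1,0,0,0],[0,0,0.2,0,0,0],[0,0,0.3,0,0,0],[0,0,0.4,0,0,0],[0,0,0.4,0,0,0]],
  ],
)

```text
time: 22.4
tool_pos: [447.0, 323.3, 87.6]
tcp_rot: [-180.0, -0.0, 156.8]
ft_force: [1.1, 0.4, -2.1]
finger_gap: 16.6
grip_force: 78.9
```

>>> play_rows(
  motion=[
    [[0,0,0.05,0,0,0],[0,0,0.1,0,0,0],[0,0,0.1,0,0,0]],
  ],
)

```text
time: 22.7
tool_pos: [447.2, 323.4, 86.8]
tcp_rot: [180.0, 0.0, 156.8]
ft_force: [0.5, -1.6, -0.7]
finger_gap: 17.1
grip_force: 79.3
```

>>> play_rows(
  motion=[
    [[0,0,0.05,0,0,0],[0,0,0.1,0,0,0],[0,0,0.1,0,0,0]],
  ],
)

```text
time: 23.0
tool_pos: [447.3, 323.4, 86.8]
tcp_rot: [180.0, 0.0, 156.8]
ft_force: [-3.0, -2.7, 7.4]
finger_gap: 16.8
grip_force: 80.2
```

The collar is on the rim. Relieve the pressure, then open.

>>> play_rows(
  motion=[
    [[0,0,-0.1,0,0,0],[0,0,-0.1,0,0,0]],
  ],
)

```text
time: 23.2
tool_pos: [447.2, 323.4, 86.8]
tcp_rot: [180.0, 0.0, 156.8]
ft_force: [0.5, -1.0, -0.1]
finger_gap: 17.0
grip_force: 79.2
```

>>> play_rows(
  motion=[
    [[0,0,0,0,0,0],[0,0,0,0,0,0],[0,0,0,0,0,0],[0,0,0,0,0,0],[0,0,0,0,0,0]],
  ],
  jaw=1,
)

```text
time: 23.7
tool_pos: [447.1, 323.3, 86.7]
tcp_rot: [180.0, 0.0, 156.8]
ft_force: [-0.5, -0.3, -0.2]
finger_gap: 85.3
grip_force: 0.0
```

>>> play_rows(
  motion=[
    [[0,0,0,0,0,0],[0,0,0,0,0,0],[0,0,-0.5,0,0,0],[0,0,-1.5,0,0,0],[0,0,-3,0,0,0]],
  ],
)

```text
time: 24.2
tool_pos: [446.7, 323.1, 117.1]
tcp_rot: [-179.9, -0.0, 156.8]
ft_force: [0.3, 0.7, -0.5]
finger_gap: 85.6
grip_force: 0.0
```

>>> play_rows(
  motion=[
    [[0,0,-3,0,0,0],[0,0,-6,0,0,0],[0,0,-9,0,0,0],[-2,0,-10,0,0,0],[-4,0,-10,0,0,0]],
  ],
)

```text
time: 24.7
tool_pos: [485.8, 308.6, 222.0]
tcp_rot: [179.7, 0.3, 156.8]
ft_force: [0.7, -0.0, -0.9]
finger_gap: 85.3
grip_force: 0.0
```

```bash
python3 w.py w11; python3 - <<'E'
from bench import optics
from h import *
import pickle
np.set_printoptions(precision=1,suppress=True)
st,s=pickle.load(open("pics/w11.pkl","rb"))
x,y=map(int,wpix(s,st,[446.7,322.8,100]));print(x,y)
y0=max(0,y-50);A=cv2.resize(s["pixels"][y0:y0+100,x-66:x+67,::-1],(400,300))
S=optics.snapshot("scene")["pixels"][:,:,::-1];T=optics.snapshot("top")["pixels"][:,:,::-1]
B=cv2.resize(S[150:250,270:403],(400,300),interpolation=3);C=cv2.resize(S[230:305,260:360],(400,300));D=cv2.resize(T[150:270,290:450],(400,300))
cv2.imwrite("pics/fin.png",np.vstack([np.hstack([A,B]),np.hstack([C,D])]))
E
```

```text
time 24.7
joint_pos [ 27.32   3.54  90.42   0.    85.63 -39.53]
tool_pos [485.78 308.59 222.01]
tcp_rot [179.68   0.26 156.85]
ft_force [ 0.65 -0.05 -0.87]
finger_gap 85.26
grip_force 0.0
321 140
```

View pics/fin.png

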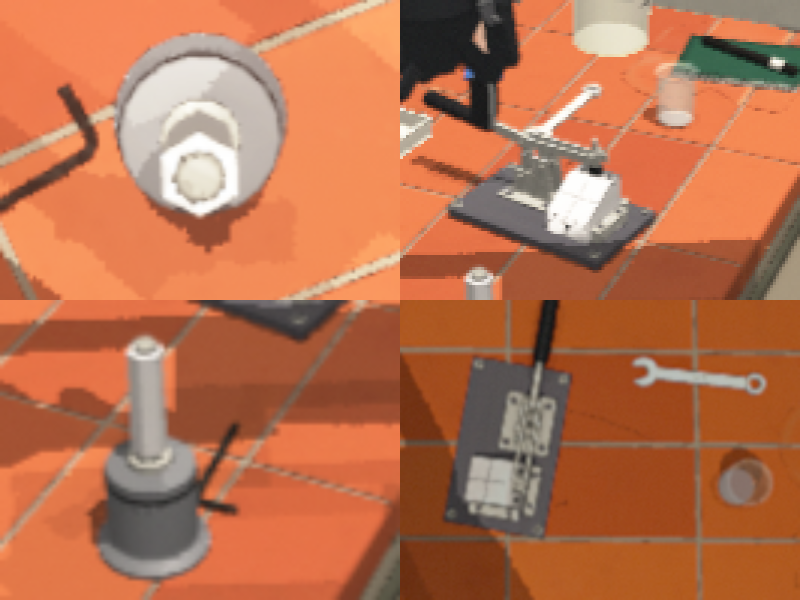

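Final views: the punch is upright in its stand with the collar on the rim. The clamp is still down on the block, and the spanner, beaker and hex key have not moved. Let it settle, then hand in.

>>> play_rows(
  motion=[
    [[0,0,0,0,0,0],[0,0,0,0,0,0],[0,0,0,0,0,0]],
  ],
)

```text
time: 25.15
tool_pos: [483.3, 307.8, 216.7]
tcp_rot: [-180.0, -0.0, 156.8]
ft_force: [0.2, 0.2, 0.3]
finger_gap: 84.9
grip_force: 0.0
```

```bash
python3 -c "
from bench import job
print(job.hand_in())"
```

```text
the job is handed in; nothing more can be done
None
```

The job is handed in at about 25 s: the block is clamped with the lever at its stop, the cross is dotted with the punch pressed home at about 20 N, and the punch is back upright in its stand with nothing else disturbed; no verdict was returned.

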